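Stack disc springs in series on the tester's arbor and slide the table in

ROBOT

A 6-joint arm with a two-finger parallel gripper is mounted at the origin on the work surface. World frame = base frame: x ahead of the robot, y to its left, z up, the work surface at z = 0. Lengths are in mm, angles in rad, forces in N, time in s.
With the tool pointing down it reaches from about 350 to 875 mm from the base axis. Payload 4.2 kg.
Tool frame: the origin (TCP) lies at the very end of the fingers, on their centre line; the grasp point (between the pads) lies 19 mm behind it (arm.pinch_z is the distance from the TCP to the grasp point, in mm); x points along the fingers, y is the direction in which the jaws open and shut, and the axes are right-handed (so a half turn about x gives the same grasp; the last joint's range is limited). The gripper opens to 85 mm and grips with 20 to 120 N. Pads are 22 mm wide; open, the fingers measure 114 mm over their backs; the gripper's body (76 mm by 85 mm) begins 54 mm behind the grasp point. The pads swing forward as they close: fully open they stand 13 mm farther back than shut.
Start: joints at [1.608, 0.385, 0.008, 0, -1.194, -0.259], TCP at [137.46, 609.675, 231.312] pointing down, gripper open.
Joint ranges: [-3.14, 3.14], [-1.21, 2.06], [-1.07, 1.41], [-3.16, 2.05], [-2.99, -0.16], [-3.1, 3.1]. Speed limits (rad/s): [2.79, 2.79, 3.14, 3.14, 3.14, 3.14].

INTERFACE

Orientations are given as a unit quaternion [x, y, z, w].
In Python, from bench import arm gives the robot as it stands.
- The arm moves only by the tool drive_tool, never from a script. Its argument "motion" is a list of rows, each a list of 4 numbers: the shift along the tool's x, y, z in mm, then the turn about the tool's x in degrees. In form: [[dx, dy, dz, spin], ...]. A call has 1 to 10 rows; each row shifts and turns the commanded pose from where the row before left it, along the tool's axes as they then stand; what a row does not reach is not made up. A row lasts 1/12 s, in which the tool goes at most 41.7 mm and 7.16 degrees, less where a joint would pass 70% of its speed; a pose out of reach is approached as far as the arm can. A call with a gripper value outside its range is refused whole. "grip" is the finger opening in mm, from 0 to 85.4, set as the call begins (left out, the last holds). The fingers move at their own pace and stop on an object; the grip force is fixed at half the most. Time passes only in rows, so rows that do not move let the fingers close. It gives the time, the measured TCP pose, the force and the opening at its end, in the units of the state.
- arm.read_state(): the state, without advancing time (a new reading comes with each control period).
- arm.get_image(name): name is "scene" or "side" or "wrist"; returns the picture (480x640x3 uint8, red, green, blue); there is no depth.
- arm.calibration(name): a dict with "K" (3x3 intrinsics, pixels), "eye" and "attitude" of the camera in the world; the wrist camera has in their place "T_tool_cam" (4x4, takes a point from camera to tool coordinates, whose origin is the TCP and whose axes are the tool frame's). Camera axes: x right, y up, looking along -z (the intrinsics and any distortion apply to the point x, -y, -z); pixel columns grow to the right and rows downward; lengths in mm; the calibration is good to about 2 mm. A picture is of the moment at which its call begins: read the wrist's pose just before it. calibration takes no time and is no camera call.
- arm.job_done(): hands the job in, once; it reports no verdict.
The state is a dict: "clock": time; "joints": joint angles; "joint_vel": joint speeds; "joint_efforts": joint torques, N m; "position": TCP position; "ee_rot": TCP orientation; "contact_force": force on the tool from outside, world axes, zero at the start; "wrist_torque": the same for the moment, N m; "gripper_width": finger opening in mm.
Only numpy, scipy, OpenCV 4.12 (cv2) and the standard library are available. Lean on these libraries where they do the work, as an engineer would, in place of code of your own. Each camera call takes 0.05 s, during which the arm holds its last target. There are 200 camera calls.

TASK

One conical disc spring already sits on the arbor of the spring tester's slide-out table. Put two more of the dished springs from the marble slab on the arbor, so that the three face alternately, each dished the opposite way to its neighbour; take them as they lie without turning any over, and leave the spring left over, the flat ring and everything else where it is. Then push the table all the way in under the load head.

Things in the scene. Friction and masses are not known exactly. Their poses are not given: they have to be found in the camera images.
- spring_a: Conical disc spring (Belleville ring) of grey steel with two narrow bright ground edges, 64 mm outside, 31 mm bore, 5 mm thick, 11 mm high, about 0.1 kg. Lies dished side UP, like a saucer: it stands on its inner edge; the upright outer rim (bright on top) is its top 5 mm. Origin on its axis at its underside, z up. Starts on the slab or on the arbor
- spring_b: Conical disc spring (Belleville ring) of grey steel with two narrow bright ground edges, 64 mm outside, 31 mm bore, 5 mm thick, 11 mm high, about 0.1 kg. Lies dished side UP, like a saucer: it stands on its inner edge; the upright outer rim (bright on top) is its top 5 mm. Origin on its axis at its underside, z up. Starts on the slab or on the arbor
- spring_c: Conical disc spring (Belleville ring) of grey steel with two narrow bright ground edges, 64 mm outside, 31 mm bore, 5 mm thick, 11 mm high, about 0.1 kg. Lies dished side DOWN, like a low hat: it stands on its outer rim (upright, bottom 5 mm); the bright inner edge is on top. Origin on its axis at its underside, z up. Starts on the slab or on the arbor
- spring_d: Conical disc spring (Belleville ring) of grey steel with two narrow bright ground edges, 64 mm outside, 31 mm bore, 5 mm thick, 11 mm high, about 0.1 kg. Lies dished side DOWN, like a low hat: it stands on its outer rim (upright, bottom 5 mm); the bright inner edge is on top. Origin on its axis at its underside, z up. Starts on the slab or on the arbor
- flat_ring: FLAT steel spacer ring, 64 mm outside, 31 mm bore, 5 mm thick, not dished, lying on the slab among the springs; not part of the job. Origin on its axis at its underside
- slab: fixed marble balance slab, 250 x 250 mm, on the bench beside the tester; three springs and the flat ring lie on it about 110 mm apart in a square. Origin under its centre at bench height; its top is 40 mm above the bench
- tester: fixed spring tester, white column 415 mm tall. Origin under its base at bench height; its own -y axis runs from the push bar to the column: the way the table slides IN. The load head (54 mm round) hangs over the home position, underside 125 mm above the bench; its crosshead (85 mm wide, underside at 170 mm) ends 100 mm short of the arbor when the table is out
- table_slide (a joint): travel of the aluminium table (130 mm wide): 0 = fully out (where it starts, and where the arbor is loaded), 0.14 m = home against its stop under the load head. It is stiff (about 4 N to move) and stays where it is left
- arbor_seat (a point): centre of the flat table top at the foot of the arbor, 40 mm above the bench; moves with the table, axes as the tester's. The arbor is an upright 27 mm post, 45 mm tall, its last 7 mm tapered to 17 mm. A spring stacked opposite to the one below adds 11 mm; stacked the same way it would nest and add only 5 mm
- push_bar (a point): middle of the push bar on the table's outer end, 100 mm from the arbor axis: a level round bar, 12 mm thick, 90 mm long (along the tester's x), centre 35 mm above the table top, 75 mm above the bench, on a post at either end. Pushing its outer side moves the table in
- beaker: glass beaker, 68 mm wide, 95 mm tall, on the bench; bystander. Origin at its underside
- bottle: white plastic bottle, 72 mm wide, 150 mm tall; bystander. Origin at its underside
- tip_box: blue box with clear lid, 87 x 122 x 72 mm; bystander. Origin at its underside
- caliper: steel caliper lying on the bench, about 200 mm long; bystander. Origin at its underside
- weight: brass weight with a knob, 34 mm wide, 53 mm tall, on the bench; bystander. Origin at its underside
Mind the look-alikes: they are no part of the job. What is shaped like the spring_d but purple or red is not meant. What is shaped like the spring_b but yellow is not meant.

How it is judged:
By the outcome, as a careful person would: the job done as asked, in the order asked, and still so for the second after the job is handed in, with the robot touching nothing.
It also fails if it takes over 61 s, if anything falls off the work surface, if the arm or the gripper's body presses on something with over 40 N, if the wrist force passes 120 N, or if a joint passes its speed limit or range.

## Working session

There is one attempt and no reset: what is moved stays moved. The work goes in short steps, Python scripts to look and compute and a tool call to move; the robot and the scene stay as the last step left them, time stands still between calls to the robot, and variables do not carry over. Pictures are saved under pics/ and viewed, about 8 in all and at most 12, crops included, and the job is handed in when it is done.

Besides the shell and the picture viewer there is one more tool, called after "Request:" as name([rows], argument=value, ...), one row to a line, values as JSON. drive_tool: Moves the arm, as the interface text tells. Its arguments: {"type":"object","properties":{"motion":{"type":"array"},"grip":{"type":"number"}},"required":["motion"]}

```bash
mkdir -p pics; ls
python3 - <<'E'
from bench import arm
import cv2
s=arm.read_state(); print(s)
for n in ("scene","side","wrist"):
    cv2.imwrite(f"pics/{n}0.png",arm.get_image(n)[...,::-1]); print(n,arm.calibration(n))
E
```

```text
pics
{'clock': 0.0, 'joints': array([ 1.60759402e+00,  3.85579901e-01,  6.62488403e-03, -5.03853736e-04,
       -1.19398367e+00, -2.58616178e-01]), 'joint_vel': array([-0.00025609, -0.00072022, -0.00087267, -0.00010306, -0.00120424,
       -0.00137729]), 'joint_efforts': array([-2.86503300e-04, -3.92293489e+01,  1.88398451e+01,  4.18627247e+00,
       -4.60710391e-03,  2.84233197e-07]), 'position': array([137.34401365, 609.12855258, 230.20639324]), 'ee_rot': array([-0.70270223,  0.07910283,  0.70280682,  0.07755571]), 'contact_force': array([-0.58780174,  0.64556699, -1.25747782]), 'wrist_torque': array([ 0.00649259, -0.03632792, -0.01890811]), 'gripper_width': 85.24662714564315}
scene {'K': array([[475.12732195,   0.        , 318.96465267],
       [  0.        , 475.12732195, 237.73889605],
       [  0.        ,   0.        ,   1.        ]]), 'eye': array([ 954.68121736, -388.53126001,  993.531713  ]), 'attitude': array([0.29222169, 0.10952956, 0.3543515 , 0.88150143])}
side {'K': array([[438.62469528,   0.        , 318.45118082],
       [  0.        , 438.62469528, 236.49035137],
       [  0.        ,   0.        ,   1.        ]]), 'eye': array([ 467.33510305, 1018.03391865,  677.84182901]), 'attitude': array([ 0.00205904,  0.47530197,  0.87965752, -0.01692446])}
wrist {'K': array([[413.7422583 ,   0.        , 316.86681497],
       [  0.        , 413.7422583 , 238.72303419],
       [  0.        ,   0.        ,   1.        ]]), 'T_tool_cam': array([[ 1.79225498e-04,  3.12631925e-01, -9.49874333e-01,
        -1.42154629e+02],
       [ 9.99999913e-01,  3.02296906e-04,  2.88178274e-04,
        -8.81295756e-01],
       [ 3.77237800e-04, -9.49874301e-01, -3.12631843e-01,
        -8.06536734e+01],
       [ 0.00000000e+00,  0.00000000e+00,  0.00000000e+00,
         1.00000000e+00]])}
```

View pics/scene0.png

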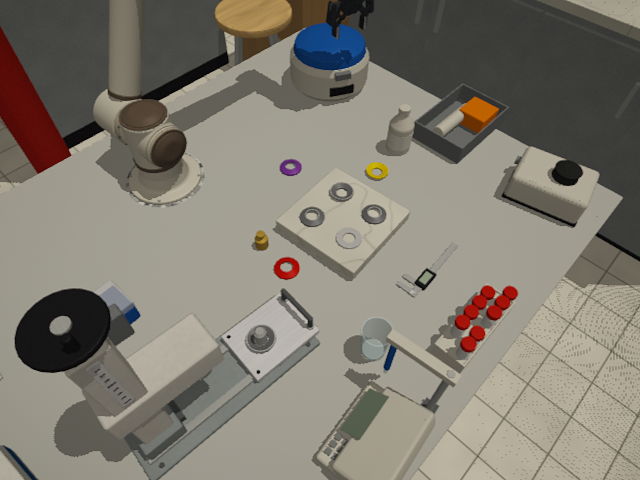

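View pics/side0.png

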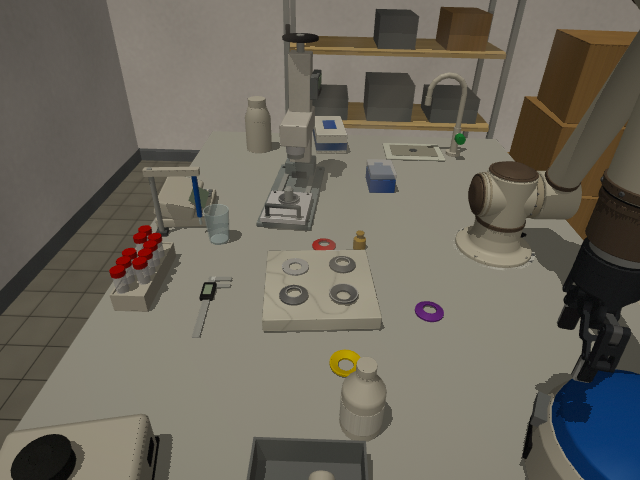

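The scene view shows rings on the slab near (342,191), (312,216) and (374,213). A pale flat one is at (349,237), the arbor at (262,337) and the push bar at about (297,308).

```bash
cat > h.py <<'E'
import numpy as np, cv2
from scipy.spatial.transform import Rotation as R
from bench import arm
def cam(n,s=None):
    c=arm.calibration(n)
    if n=="wrist":
        s=s or arm.read_state(); T=np.eye(4); T[:3,:3]=R.from_quat(s["ee_rot"]).as_matrix(); T[:3,3]=s["position"]
        M=T@c["T_tool_cam"]; return c["K"],M[:3,3],M[:3,:3]
    return c["K"],c["eye"],R.from_quat(c["attitude"]).as_matrix()
def ray(n,u,v,z,s=None):
    K,e,A=cam(n,s); d=A@np.array([(u-K[0,2])/K[0,0],-(v-K[1,2])/K[1,1],-1])
    return e+d*(z-e[2])/d[2]
def pix(n,p,s=None):
    K,e,A=cam(n,s); q=A.T@(np.asarray(p)-e); return np.array([K[0,2]+K[0,0]*q[0]/-q[2],K[1,2]-K[1,1]*q[1]/-q[2]])
E
python3 - <<'E'
from h import *
for n,l in {"scene":[(342,191,46),(312,216,46),(374,213,46),(349,237,45),(261,330,80),(297,308,75),(283,292,75),(311,326,75)],"side":[(342,264,46),(344,294,46),(293,295,46),(295,267,45),(287,211,75)]}.items():
    for u,v,z in l: print(n,(u,v),ray(n,u,v,z).round(0))
s=cv2.imread("pics/scene0.png"); d=cv2.imread("pics/side0.png")
a=cv2.resize(s[170:270,265:415],(600,400),interpolation=2)
b=cv2.resize(s[285:375,215:330],None,fx=3.4,fy=3.4,interpolation=2)[:300,:391]
c=cv2.resize(d[245:320,260:385],None,fx=3.2,fy=3.2,interpolation=2)[:200,:400]
o=np.zeros((600,800,3),np.uint8)
o[:300,:450]=cv2.resize(a,(450,300)); o[:300,450:800]=b[:300,:350]
e=cv2.resize(d[245:335,260:385],(416,300),interpolation=2); o[300:,:416]=e
o[300:,416:]=cv2.resize(d[170:235,250:333],(384,300),interpolation=2)
cv2.imwrite("pics/c1.png",o)
E
```

```text
scene (342, 191) [421. 282.  46.]
scene (312, 216) [423. 164.  46.]
scene (374, 213) [531. 283.  46.]
scene (349, 237) [535. 181.  45.]
scene (261, 330) [ 578. -149.   80.]
scene (297, 308) [594. -59.  75.]
scene (283, 292) [544. -53.  75.]
scene (311, 326) [645. -69.  75.]
side (342, 264) [422. 171.  46.]
side (344, 294) [419. 281.  46.]
side (293, 295) [531. 290.  46.]
side (295, 267) [534. 188.  45.]
side (287, 211) [571. -24.  75.]
```

View pics/c1.png

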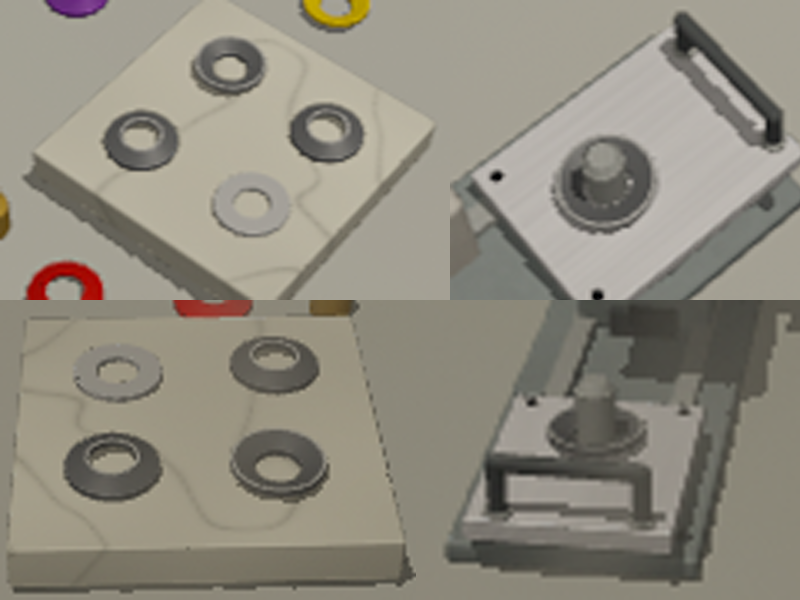

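Crops show the spring on the arbor is a saucer (dished up). On the slab there is a saucer at about (421,282), hats at about (423,168) and (531,286), and the flat ring at about (535,185). The order is therefore a hat, then the saucer. Keeping roughly the present tool yaw puts the jaws along the slide direction with the camera clear of the column.

Request:
drive_tool([
  [0,19.5,-17.5,-3.7],
  [0,19.5,-17.5,0],
  [0,19.5,-17.5,0],
  [0,19.5,-17.5,0],
  [0,19.5,-17.5,0],
  [0,19.5,-17.5,0],
  [0,19.5,-17.5,0],
  [0,19.5,-17.5,0],
  [0,19.5,-17.5,0],
  [0,19.5,-17.5,0],
], grip=85)

```text
clock: 0.98
position: [278.7, 387.4, 231.1]
ee_rot: [-0.705, 0.056, 0.705, 0.055]
contact_force: [-0.1, -0.2, 1.0]
gripper_width: 85.0
```

Request:
drive_tool([
  [0,19.5,-17.5,0],
  [0,19.5,-17.5,0],
  [0,19.5,-17.5,0],
  [0,19.5,-17.5,0],
  [10,19.5,-17.5,0],
  [15,19.5,-17.5,0],
  [15,19.5,-17.5,0],
  [15,19.5,-17.5,0],
  [15,19.5,-17.5,0],
  [10,19.5,-17.5,0],
])

```text
clock: 1.82
position: [420.4, 167.2, 149.9]
ee_rot: [-0.704, 0.056, 0.705, 0.055]
contact_force: [0.0, -0.1, 0.5]
gripper_width: 85.1
```

Request:
drive_tool([
  [0,0,0,0],
  [0,0,0,0],
])

```text
clock: 1.98
position: [420.7, 167.5, 150.6]
ee_rot: [-0.704, 0.057, 0.705, 0.056]
contact_force: [0.4, -1.0, -0.1]
gripper_width: 85.1
```

Run:
```python
from h import *
s=arm.read_state(); im=arm.get_image("wrist")
print(s["position"].round(1),R.from_quat(s["ee_rot"]).as_matrix().round(3),s["joints"].round(2),s["contact_force"].round(1))
cv2.imwrite("pics/w1.png",im[...,::-1])
for p in [(423,168,51),(421,282,51),(531,286,51)]: print(p,pix("wrist",p,s).round(0))
```

```text
[420.7 167.5 150.6] [[-0.002 -0.159 -0.987]
 [-0.001 -0.987  0.159]
 [-1.     0.002  0.001]] [ 0.74  0.18 -0.51 -0.   -0.88  0.67] [ 0.4 -1.  -0.1]
(423, 168, 51) [317. 237.]
(421, 282, 51) [138. 267.]
(531, 286, 51) [72. 84.]
```

View pics/w1.png

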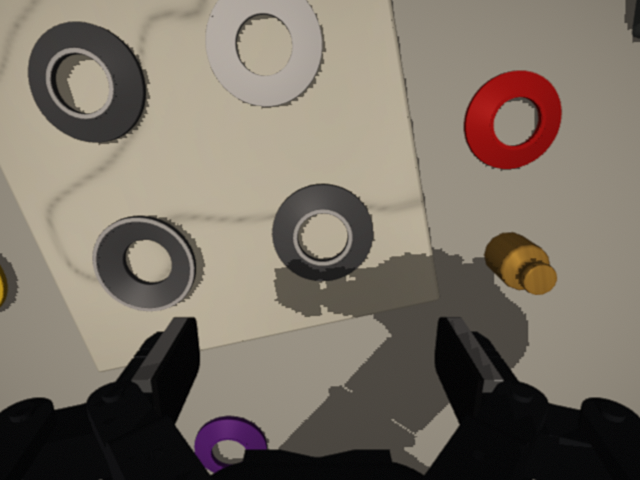

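The wrist view shows the hat's bright inner edge at (322,237), the saucer's bright rim at about (145,262), and the gripper fingers at the bottom. I'll measure the rings with ellipse fits.

```bash
cat >> h.py <<'E'
def ells(g,lo,hi,box,amin=300):
    x0,y0,x1,y1=box; m=cv2.inRange(g[y0:y1,x0:x1],lo,hi)
    cs,_=cv2.findContours(m,cv2.RETR_CCOMP,cv2.CHAIN_APPROX_NONE); o=[]
    for c in cs:
        if cv2.contourArea(c)>amin and len(c)>20:
            (u,v),ax,an=cv2.fitEllipse(cv2.convexHull(c)); o.append((round(u+x0,1),round(v+y0,1),round(ax[0]),round(ax[1])))
    return o
E
python3 - <<'E'
from h import *
g=cv2.imread("pics/w1.png",0); s=arm.read_state()
print(g[237,280],g[237,297],g[237,294:302],g[200,150],g[262,145],g[217:225,145], g[200,400])
for nm,b in dict(hat=(262,175,385,290),sau=(88,208,203,318),hat2=(20,12,155,150)).items():
    for lo,hi in [(0,100),(0,115)]: 
        for e in ells(g,lo,hi,b): print(nm,(lo,hi),e,[ray("wrist",e[0],e[1],z,s)[:2].round(1) for z in (42,51)])
E
```

```text
64 86 [148 152 131  86  73  85  86  99] 175 175 [ 43  93 139 153 147 102  64  55] 165
hat (0, 100) (327.3, 258.8, 115, 154) [array([404.3, 165.2]), array([407.7, 164.9])]
hat (0, 100) (322.2, 237.0, 58, 61) [array([419.5, 166.2]), array([422.4, 165.9])]
hat (0, 115) (322.3, 237.4, 49, 52) [array([419.2, 166.2]), array([422.2, 165.8])]
hat (0, 115) (327.2, 258.2, 116, 153) [array([404.7, 165.2]), array([408.1, 164.9])]
hat (0, 115) (322.3, 237.0, 57, 60) [array([419.5, 166.1]), array([422.4, 165.8])]
sau (0, 100) (142.6, 264.4, 82, 97) [array([419.5, 284.9]), array([422.4, 280.3])]
sau (0, 100) (149.1, 260.6, 41, 49) [array([421.4, 279.9]), array([424.2, 275.5])]
sau (0, 100) (151.1, 259.9, 88, 107) [array([421.6, 278.5]), array([424.5, 274.1])]
sau (0, 115) (142.6, 264.4, 83, 97) [array([419.5, 284.9]), array([422.4, 280.3])]
sau (0, 115) (149.2, 260.5, 40, 48) [array([421.4, 279.8]), array([424.3, 275.4])]
sau (0, 115) (150.6, 260.5, 90, 109) [array([421.3, 279. ]), array([424.1, 274.6])]
hat2 (0, 100) (78.3, 82.7, 53, 64) [array([532.7, 289. ]), array([531.5, 284.2])]
hat2 (0, 100) (88.4, 82.5, 109, 133) [array([531.8, 283.3]), array([530.7, 278.7])]
hat2 (0, 100) (79.2, 82.8, 64, 77) [array([532.5, 288.5]), array([531.4, 283.8])]
hat2 (0, 115) (78.5, 82.8, 54, 65) [array([532.6, 288.9]), array([531.4, 284.2])]
hat2 (0, 115) (88.5, 82.5, 110, 134) [array([531.8, 283.2]), array([530.7, 278.7])]
hat2 (0, 115) (79.2, 82.8, 64, 77) [array([532.5, 288.5]), array([531.4, 283.8])]
```

Request:
drive_tool([
  [0,1.3,-1.9,0],
  [20,0,0,0],
  [25,0,0,0],
  [25,0,0,0],
  [20,0,0,0],
  [10,0,0,0],
  [5,0,0,0],
  [3,0,0,0],
  [0,0,0,0],
], grip=74)

```text
clock: 2.78
position: [422.4, 168.0, 43.5]
ee_rot: [0.705, -0.055, -0.705, -0.055]
contact_force: [0.2, 0.4, -0.9]
gripper_width: 74.0
```

Request:
drive_tool([
  [1.5,0,0,0],
  [1.5,0,0,0],
  [0,0,0,0],
])

```text
clock: 3.03
position: [422.5, 167.5, 40.8]
ee_rot: [0.705, -0.055, -0.705, -0.056]
contact_force: [0.1, 0.3, -0.5]
gripper_width: 74.0
```

Request:
drive_tool([
  [1.5,0,0,0],
  [0,0,0,0],
])

```text
clock: 3.2
position: [422.3, 167.2, 38.9]
ee_rot: [0.705, -0.055, -0.705, -0.056]
contact_force: [-0.0, 0.3, -0.5]
gripper_width: 74.0
```

Request:
drive_tool([
  [1.5,1,0,0],
  [0,0,0,0],
])

```text
clock: 3.37
position: [422.0, 166.0, 37.2]
ee_rot: [-0.705, 0.056, 0.705, 0.056]
contact_force: [-0.7, -1.0, -0.1]
gripper_width: 74.0
```

Request:
drive_tool([
  [1.5,0,0,0],
  [0,0,0,0],
])

```text
clock: 3.53
position: [422.0, 166.1, 35.6]
ee_rot: [-0.705, 0.056, 0.705, 0.055]
contact_force: [-0.2, -0.1, -1.0]
gripper_width: 74.1
```

Request:
drive_tool([
  [1.5,0,0,0],
  [0,0,0,0],
])

```text
clock: 3.7
position: [422.0, 166.1, 34.1]
ee_rot: [-0.705, 0.056, 0.705, 0.055]
contact_force: [0.6, -0.1, 0.7]
gripper_width: 73.7
```

Run:
```python
from h import *
cv2.imwrite("pics/w2.png",arm.get_image("wrist")[...,::-1])
s=arm.read_state(); print(s["position"],s["contact_force"])
```

```text
[422.06938985 166.18323827  34.14865574] [0.30372059 0.29367104 0.18337425]
```

View pics/w2.png

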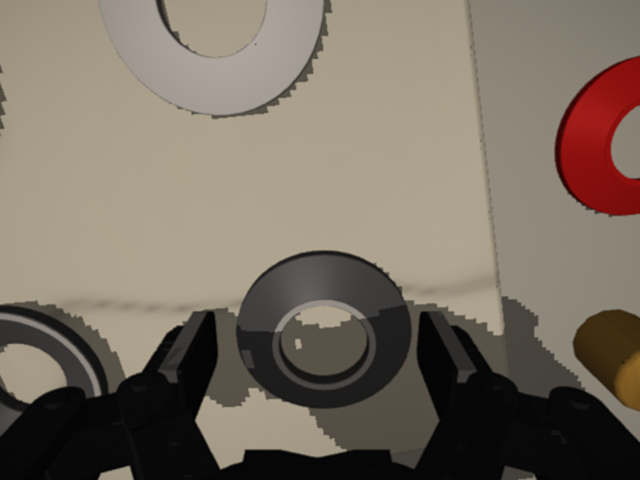

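The hat lies between the fingers, but the gap is about 21 px on the left and 7 px on the right, so I'll shift +2 in y and keep lowering until there is contact.

Request:
drive_tool([
  [1.5,2,0,0],
  [0,0,0,0],
])

```text
clock: 3.92
position: [421.5, 163.9, 32.6]
ee_rot: [-0.705, 0.056, 0.705, 0.055]
contact_force: [-0.7, 0.1, 0.2]
gripper_width: 74.2
```

Request:
drive_tool([
  [1.2,0,0,0],
  [0,0,0,0],
])

```text
clock: 4.08
position: [421.7, 164.1, 31.4]
ee_rot: [-0.705, 0.056, 0.705, 0.056]
contact_force: [-0.0, -0.1, -0.3]
gripper_width: 74.3
```

Request:
drive_tool([
  [1.2,0,0,0],
  [0,0,0,0],
])

```text
clock: 4.25
position: [421.9, 164.3, 31.1]
ee_rot: [0.705, -0.055, -0.705, -0.055]
contact_force: [-1.6, -1.2, 6.4]
gripper_width: 73.8
```

Request:
drive_tool([
  [1.2,0,0,0],
  [0,0,0,0],
])

```text
clock: 4.42
position: [421.9, 164.3, 31.0]
ee_rot: [0.705, -0.055, -0.705, -0.055]
contact_force: [-3.9, -2.3, 17.7]
gripper_width: 73.9
```

Request:
drive_tool([
  [-5.5,0,0,0],
  [0,0,0,0],
])

```text
clock: 4.58
position: [422.4, 164.8, 35.6]
ee_rot: [0.706, -0.055, -0.704, -0.056]
contact_force: [-0.4, 1.0, 0.3]
gripper_width: 74.3
```

Request:
drive_tool([
  [0,0,0,0],
  [0,0,0,0],
  [0,0,0,0],
  [0,0,0,0],
  [0,0,0,0],
], grip=56)

```text
clock: 5.0
position: [422.1, 164.4, 36.0]
ee_rot: [0.705, -0.055, -0.705, -0.055]
contact_force: [-4.8, -0.4, 15.7]
gripper_width: 61.6
```

Request:
drive_tool([
  [-1,0,0,0],
  [0,0,0,0],
  [0,0,0,0],
])

```text
clock: 5.25
position: [422.0, 164.4, 36.1]
ee_rot: [0.705, -0.055, -0.705, -0.055]
contact_force: [-3.0, -0.5, 8.1]
gripper_width: 61.3
```

Request:
drive_tool([
  [-4,0,0,0],
  [-10,0,0,0],
  [-15,0,0,0],
  [0,0,0,0],
])

```text
clock: 5.58
position: [422.9, 165.1, 66.1]
ee_rot: [0.706, -0.055, -0.704, -0.056]
contact_force: [-0.6, 0.2, -0.9]
gripper_width: 60.9
```

Run:
```python
from h import *
s=arm.read_state()
im=arm.get_image("wrist")[...,::-1];cv2.imwrite("pics/w3.png",im)
sd=arm.get_image("side")[...,::-1]; a=pix("side",s["position"]).astype(int);print(a,s["position"],s["contact_force"],s["gripper_width"])
c=cv2.resize(sd[max(a[1]-50,0):a[1]+30,a[0]-45:a[0]+45],(450,400),interpolation=2)
o=np.zeros((480,800,3),np.uint8); o[:400,350:]=c; o[:, :350]=im[:,145:495]
cv2.imwrite("pics/c3.png",o)
```

```text
[341 255] [422.89484454 165.07219783  66.11762848] [-0.57618035  0.22911073 -0.92398616] 60.94791874830393
```

View pics/c3.png

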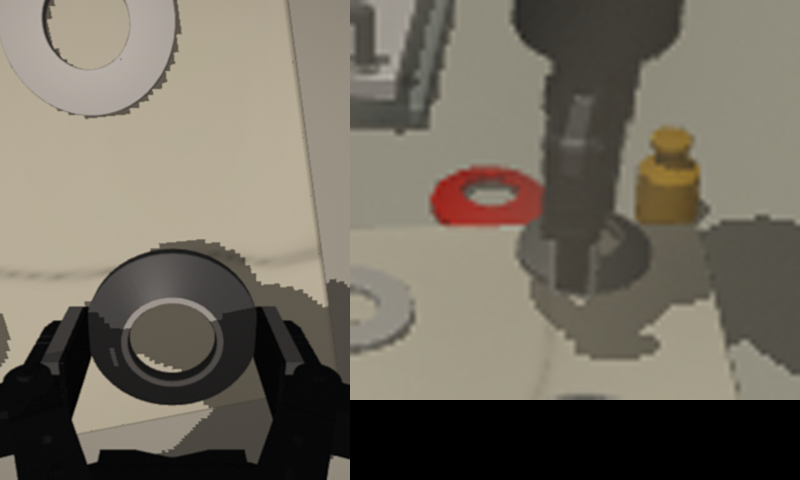

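The hat is lifted and seated between the pads (ring centre at about (317,327) in the full image). Next I'll carry it to the arbor, stopping short to look.

Request:
drive_tool([
  [-20,0,0,0],
  [-30,0,0,0],
  [-30,10,-6,0],
  [-20,20,-12,0],
  [0,25,-14,0],
  [0,25,-14,0],
  [0,25,-14,0],
  [0,25,-14,0],
  [0,25,-14,0],
  [0,25,-14,0],
])

```text
clock: 6.52
position: [493.9, -30.9, 163.2]
ee_rot: [-0.704, 0.056, 0.706, 0.056]
contact_force: [0.6, 0.3, -2.0]
gripper_width: 61.1
```

Request:
drive_tool([
  [0,25,-14,0],
  [0,25,-14,0],
  [0,25,-14,0],
  [0,25,-14,0],
  [0,12,-8,0],
  [0,0,0,0],
  [0,0,0,0],
])

```text
clock: 7.1
position: [539.4, -150.4, 163.1]
ee_rot: [-0.704, 0.056, 0.706, 0.056]
contact_force: [-0.7, -0.1, -1.5]
gripper_width: 61.3
```

Run:
```python
from h import *
s=arm.read_state(); im=arm.get_image("wrist")
print(s["position"].round(1),s["joints"].round(2),s["contact_force"].round(1),s["gripper_width"],repr(s["ee_rot"]))
cv2.imwrite("pics/w4.png",im[...,::-1])
print(pix("wrist",(578,-155,85),s))
```

```text
[ 539.4 -150.4  163.1] [ 0.02  0.34 -0.25 -0.   -0.99  1.4 ] [-0.7 -0.1 -1.5] 61.267169115161195 array([-0.70382165,  0.05604469,  0.70591959,  0.05631707])
[315.65713845 184.14804523]
```

View pics/w4.png

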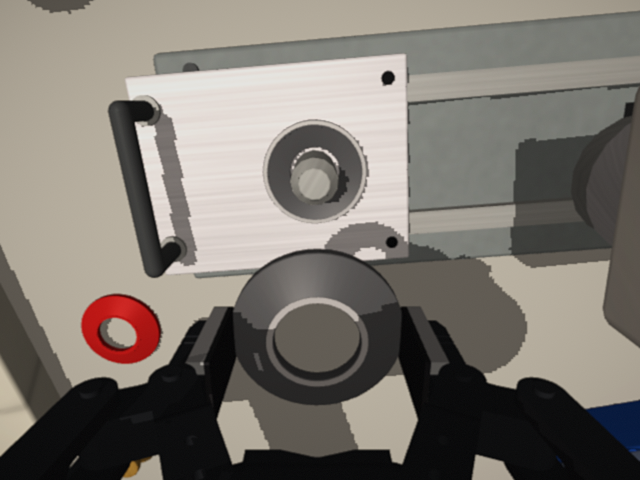

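The wrist view shows the arbor top at (314,183), the seated saucer around (315,170), the held hat's inner edge at about (318,341), and the push bar at left from (123,105) to (152,268).

```bash
cat > m.py <<'E'
from h import *
def tool(u,v,x,s):  # ray to plane tool-x = x, in tool coords
    c=arm.calibration("wrist"); K=c["K"]; T=c["T_tool_cam"]; d=T[:3,:3]@np.array([(u-K[0,2])/K[0,0],-(v-K[1,2])/K[1,1],-1]); e=T[:3,3]
    return e+d*(x-e[0])/d[0]
E
python3 - <<'E'
from m import *
g=cv2.imread("pics/w4.png",0); s=arm.read_state()
print(g[178:190:3,300:330:6]); print(g[341,262:278],g[341,350:372],g[293:303,318])
for lo,hi in [(118,200),(125,200),(135,200)]: print("top",ells(g,lo,hi,(285,155,345,210),100))
for lo,hi in [(0,110),(0,140)]: print("sau",ells(g,lo,hi,(258,112,375,228),1000))
for lo,hi in [(105,255),(115,255)]: print("hat",ells(g,lo,hi,(255,285,380,400),400))
A=R.from_quat(s["ee_rot"]).as_matrix()
def w(u,v,z): return A.T@(ray("wrist",u,v,z,s)-s["position"])
print("arbor",w(314,183.5,85),"saucer",w(315.5,170.5,51),"hat",tool(317.5,341.5,-14.9,s))
for p in [(127,78),(408,55),(402,257)]: print(w(*p,40))
print(w(123,105,75),w(152,268,75))
E
```

```text
[[163 173 165 172 168]
 [169 171 167 167 166]
 [170 165 173 165 164]
 [167 162 172 166 163]]
[40 40 38 47 77 93 94 94 94 92 65 33 36 70 91 94] [92 92 92 93 92 93 93 93 80 51 32 52 82 93 94 94 94 84 59 42 40 41] [112 111 109 116 147 175 181 181 183 174]
top [(310.0, 176.1, 42, 47)]
top [(310.8, 177.8, 40, 43)]
top [(310.6, 178.2, 34, 43)]
sau [(314.1, 171.4, 93, 94), (313.4, 172.8, 50, 56)]
sau [(314.3, 171.6, 95, 95)]
hat [(310.2, 316.8, 67, 100)]
hat [(311.7, 319.6, 67, 99)]
arbor [ 78.34419314  -2.45326514 -39.38731669] saucer [112.33985945  -1.75549402 -41.0683574 ] hat [-14.9         -0.69252867  -0.67532952]
[ 123.22336208 -114.57756952  -94.71756795]
[ 123.15964759   52.78448613 -107.29538826]
[123.48536907  57.45027627  19.93231483]
[  88.26021041 -103.63786591  -79.5177222 ] [  88.49879313 -100.00538596   13.68906634]
```

Request:
drive_tool([
  [0,-1.7,-19,0],
  [10,0,-20,0],
  [20,0,0,0],
  [20,0,0,0],
  [14,0,0,0],
  [0,0,0,0],
  [0,0,0,0],
])

```text
clock: 7.73
position: [578.2, -153.4, 100.2]
ee_rot: [-0.704, 0.055, 0.706, 0.055]
contact_force: [0.2, 0.0, -2.0]
gripper_width: 60.9
```

Run:
```python
from h import *
s=arm.read_state(); im=arm.get_image("wrist")
print(s["position"].round(1),s["contact_force"].round(1))
cv2.imwrite("pics/w5.png",im[...,::-1]); cv2.imwrite("pics/c5.png",cv2.resize(im[230:420,220:420,::-1],None,fx=3,fy=3))
```

```text
[ 578.2 -153.4  100.2] [ 0.2  0.  -2. ]
```

View pics/c5.png

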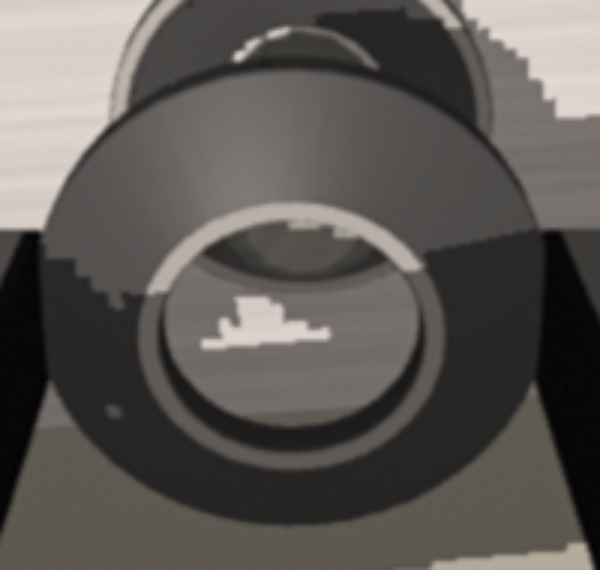

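Run:
```python
from m import *
s=arm.read_state(); A=R.from_quat(s["ee_rot"]).as_matrix(); g=cv2.imread("pics/w5.png",0)
h=np.array([0,-.7,-.7])
for nm,z,r in [("top-",85,8.5),("tap-",78,13.5)]:
    x=s["position"][2]-z
    print(nm,[pix("wrist",A@(h+[x,0,r*k])+s["position"],s).round(1) for k in (-1,0,1)],[pix("wrist",A@(h+[x,r*k,0])+s["position"],s).round(1) for k in (-1,1)])
print(g[300:330,320]); print(g[306,270:370])
```

```text
top- [array([317.4, 282.7]), array([317.4, 301. ]), array([317.4, 318.8])] [array([297.4, 301. ]), array([337.4, 301. ])]
tap- [array([317.4, 265.3]), array([317.4, 293.8]), array([317.4, 321. ])] [array([286.7, 293.8]), array([348. , 293.8])]
[177 176 175 168 164 157 113  83  78  80  80  80  80  80  79  80  80  80
  79  81  74  62  54  58  81  91  91  98 108 112]
[ 88  88  90  90  92  93  95  95  96  98  98  98  99  98 105 127 148 163
 172 176 176 177 177 177 178 179 176 169 153 138 123 106  97  89  82  81
  79  78  77  76  76  77  76  78  77  83 102 114 115 114 113 113 111 110
 109 107  94  80  78  78  86 124 152 153 149 156 168 174 176 178 177 177
 177 178 177 172 163 146 123  95  81  75  78  79  79  78  77  76  76  77
  77  77  76  77  77  77  76  76  75  75]
```

Arbor top appears within ~1 mm of alignment (2.6 px right, 1.5 px low). A small correction, then I lower it.

Request:
drive_tool([
  [5,0.9,0.5,0],
  [8,0,0,0],
  [8,0,0,0],
  [6,0,0,0],
  [0,0,0,0],
])

```text
clock: 8.2
position: [576.9, -155.3, 71.9]
ee_rot: [-0.704, 0.056, 0.706, 0.056]
contact_force: [-0.4, 0.0, -0.5]
gripper_width: 61.2
```

Request:
drive_tool([
  [5,0,0,0],
  [5,0,0,0],
  [0,0,0,0],
])

```text
clock: 8.45
position: [577.5, -155.3, 62.5]
ee_rot: [-0.704, 0.056, 0.706, 0.056]
contact_force: [-0.7, -0.2, -1.5]
gripper_width: 60.9
```

No force, so it is past the taper.

Request:
drive_tool([
  [5,0,0,0],
  [4,0,0,0],
  [3,0,0,0],
  [0,0,0,0],
])

```text
clock: 8.78
position: [577.6, -155.3, 50.8]
ee_rot: [-0.704, 0.056, 0.705, 0.056]
contact_force: [-0.5, -0.5, -1.6]
gripper_width: 61.1
```

Request:
drive_tool([
  [1.5,0,0,0],
  [0,0,0,0],
])

```text
clock: 8.95
position: [578.2, -155.4, 50.1]
ee_rot: [-0.705, 0.056, 0.705, 0.056]
contact_force: [0.9, -0.5, -0.8]
gripper_width: 60.9
```

Request:
drive_tool([
  [1.5,0,0,0],
  [0,0,0,0],
])

```text
clock: 9.12
position: [578.2, -155.4, 48.7]
ee_rot: [-0.705, 0.056, 0.705, 0.056]
contact_force: [-0.8, -0.1, -2.3]
gripper_width: 60.9
```

Request:
drive_tool([
  [1.5,0,0,0],
  [0,0,0,0],
])

```text
clock: 9.28
position: [578.4, -155.4, 47.3]
ee_rot: [0.705, -0.055, -0.705, -0.055]
contact_force: [0.0, -0.4, -1.5]
gripper_width: 61.2
```

Request:
drive_tool([
  [1.2,0,0,0],
  [0,0,0,0],
])

```text
clock: 9.45
position: [578.5, -155.4, 47.2]
ee_rot: [0.705, -0.055, -0.705, -0.055]
contact_force: [-1.3, 0.8, 5.1]
gripper_width: 60.9
```

Contact came at TCP z 47.2, as predicted for resting on the saucer (47.1). Releasing and rising.

Request:
drive_tool([
  [-0.5,0,0,0],
  [0,0,0,0],
  [0,0,0,0],
  [0,0,0,0],
], grip=76)

```text
clock: 9.78
position: [578.3, -155.4, 46.4]
ee_rot: [0.705, -0.056, -0.705, -0.056]
contact_force: [0.5, -0.2, -0.2]
gripper_width: 75.5
```

Request:
drive_tool([
  [-5,0,0,0],
  [-15,0,0,0],
  [-25,0,0,0],
  [-30,0,0,0],
  [-30,0,0,0],
  [-10,0,20,0],
  [0,0,20,0],
  [0,0,0,0],
  [0,0,0,0],
])

```text
clock: 10.53
position: [538.2, -149.1, 162.4]
ee_rot: [0.705, -0.055, -0.705, -0.056]
contact_force: [1.1, -0.3, -0.4]
gripper_width: 75.8
```

Run:
```python
from h import *
s=arm.read_state(); im=arm.get_image("wrist")
print(s["position"].round(1),s["contact_force"].round(1),s["gripper_width"])
cv2.imwrite("pics/w6.png",im[...,::-1]); print(pix("wrist",(577.5,-155.5,85),s))
```

```text
[ 538.2 -149.1  162.4] [ 1.1 -0.3 -0.4] 75.84407537209061
[318.97082139 183.24198474]
```

View pics/w6.png

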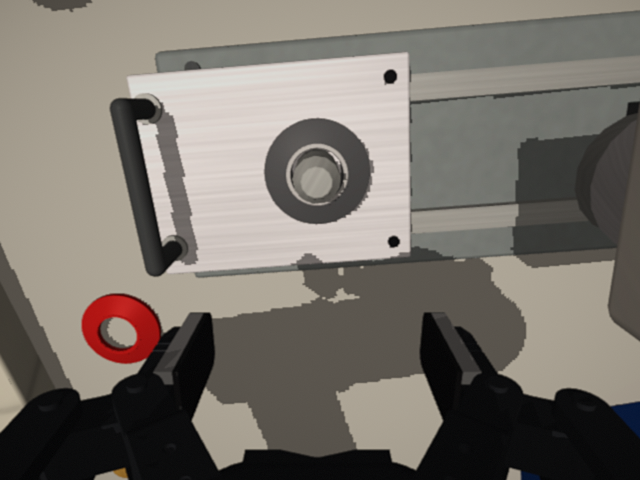

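The hat sits level and centred on the arbor (inner edge about (317,175)). Now the saucer.

Request:
drive_tool([
  [0,-12,6,0],
  [0,-26,12,0],
  [0,-26,12,0],
  [0,-26,12,0],
  [0,-26,12,0],
  [0,-26,12,0],
  [0,-26,12,0],
  [0,-26,12,0],
  [0,-26,12,0],
  [0,-26,12,0],
])

```text
clock: 11.42
position: [464.2, 113.6, 161.2]
ee_rot: [-0.705, 0.056, 0.705, 0.055]
contact_force: [0.1, 0.2, 0.2]
gripper_width: 75.7
```

Request:
drive_tool([
  [0,-26,12,0],
  [0,-26,12,0],
  [0,-26,12,0],
  [0,-26,12,0],
  [5,-26,10,0],
  [7,-26,9,0],
  [0,-3,0,0],
  [0,0,0,0],
  [0,0,0,0],
])

```text
clock: 12.17
position: [423.1, 279.3, 149.1]
ee_rot: [-0.705, 0.056, 0.705, 0.055]
contact_force: [0.1, -0.2, -0.1]
gripper_width: 76.3
```

Run:
```python
from m import *
s=arm.read_state(); im=arm.get_image("wrist"); cv2.imwrite("pics/w7.png",im[...,::-1]); g=cv2.cvtColor(im,cv2.COLOR_RGB2GRAY)
A=R.from_quat(s["ee_rot"]).as_matrix()
print(s["position"].round(1),s["joints"].round(2)); c=pix("wrist",(422.4,280.3,51),s).astype(int); print(c)
for e in ells(g,0,110,(c[0]-70,c[1]-70,c[0]+70,c[1]+70)): print(e,(A.T@(ray("wrist",e[0],e[1],51,s)-s["position"])).round(1),ray("wrist",e[0],e[1],51,s).round(1))
```

```text
[423.1 279.3 149.1] [ 0.9   0.27 -0.39  0.   -0.91  0.51]
[316 242]
(np.float64(329.1), np.float64(269.2), 112, 151) [98.1  6.7 18.5] [403.8 275.5  51. ]
(np.float64(319.4), np.float64(238.5), 46, 48) [98.1  0.6 -1.8] [424.7 278.3  51. ]
```

Request:
drive_tool([
  [0,1.6,0.8,0],
  [20,0,0,0],
  [25,0,0,0],
  [25,0,0,0],
  [20,0,0,0],
  [10,0,0,0],
  [6,0,0,0],
  [5,0,0,0],
  [0,0,0,0],
  [0,0,0,0],
])

```text
clock: 13.05
position: [422.8, 277.8, 39.1]
ee_rot: [0.705, -0.055, -0.705, -0.056]
contact_force: [0.0, 1.3, 0.0]
gripper_width: 76.1
```

Run:
```python
from m import *
s=arm.read_state(); im=arm.get_image("wrist"); cv2.imwrite("pics/w8.png",im[...,::-1])
print(s["position"].round(1),s["contact_force"].round(1),s["gripper_width"])
```

```text
[422.8 277.8  39.1] [0.  1.3 0. ] 76.11445038475628
```

View pics/w8.png

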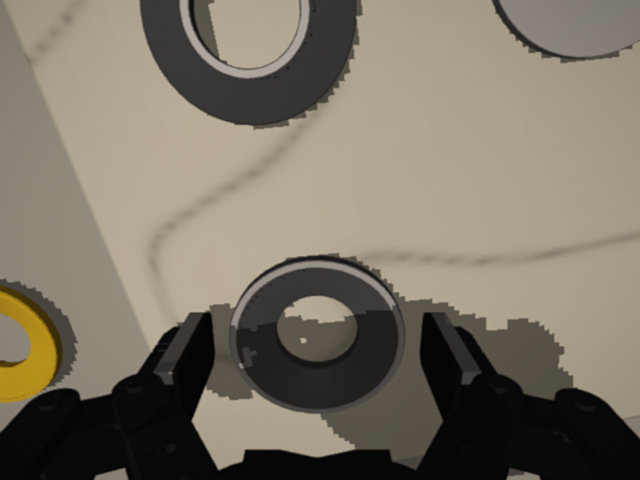

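The saucer is centred between the pads (rim 230–405 px, pads at 213 and 421). I'll lower 1 mm and close.

Request:
drive_tool([
  [1,0,0,0],
  [0,0,0,0],
  [0,0,0,0],
  [0,0,0,0],
  [0,0,0,0],
  [0,0,0,0],
], grip=56)

```text
clock: 13.6
position: [422.9, 278.3, 39.6]
ee_rot: [0.706, -0.055, -0.704, -0.056]
contact_force: [-2.2, -2.4, 9.8]
gripper_width: 61.8
```

Request:
drive_tool([
  [-3,0,0,0],
  [-10,0,0,0],
  [-15,0,0,0],
  [0,0,0,0],
])

```text
clock: 13.93
position: [423.7, 279.3, 68.3]
ee_rot: [0.706, -0.054, -0.704, -0.057]
contact_force: [0.4, -0.1, -0.6]
gripper_width: 62.0
```

Run:
```python
from m import *
s=arm.read_state(); im=arm.get_image("wrist"); cv2.imwrite("pics/w9.png",im[...,::-1]); g=cv2.cvtColor(im,cv2.COLOR_RGB2GRAY)
print(s["position"].round(1),s["contact_force"].round(1),s["gripper_width"])
for lo,hi in ((0,100),(0,85),(100,255)): print(lo,hi,ells(g,lo,hi,(225,245,415,420),800))
print(g[245:275,317],g[395:420,317])
print(g[310,215:260],g[310,380:420])
```

```text
[423.7 279.3  68.3] [ 0.4 -0.1 -0.6] 61.95992939244101
0 100 [(338.5, 336.6, 177, 242), (316.3, 320.5, 122, 163)]
0 85 [(336.4, 336.5, 174, 236), (321.8, 333.2, 52, 73), (308.8, 312.7, 34, 65), (316.6, 319.3, 120, 163)]Traceback (most recent call last):
  File "<stdin>", line 4, in <module>
  File "h.py", line 20, in ells
    (u,v),ax,an=cv2.fitEllipse(cv2.convexHull(c)); o.append((round(u+x0,1),round(v+y0,1),round(ax[0]),round(ax[1])))
                ~~~~~~~~~~~~~~^^^^^^^^^^^^^^^^^^^
cv2.error: OpenCV(4.12.0) /io/opencv/modules/imgproc/src/shapedescr.cpp:361: error: (-201:Incorrect size of input array) There should be at least 5 points to fit the ellipse in function 'fitEllipseNoDirect'
```

Request:
drive_tool([
  [-20,0,0,0],
  [-30,0,0,0],
  [-30,12,-6,0],
  [-20,26,-12,0],
  [0,26,-12,0],
  [0,26,-12,0],
  [0,26,-12,0],
  [0,26,-12,0],
  [0,26,-12,0],
  [0,26,-12,0],
])

```text
clock: 14.82
position: [480.5, 70.6, 164.9]
ee_rot: [-0.705, 0.056, 0.705, 0.055]
contact_force: [-0.6, -0.2, -1.4]
gripper_width: 61.6
```

Request:
drive_tool([
  [0,26,-12,0],
  [0,26,-12,0],
  [0,26,-12,0],
  [0,26,-12,0],
  [0,26,-12,0],
  [0,26,-12,0],
  [0,26,-12,0],
  [0,26,-11,0],
  [0,2,0,0],
])

```text
clock: 15.57
position: [542.3, -153.6, 164.3]
ee_rot: [-0.704, 0.057, 0.705, 0.057]
contact_force: [0.5, -0.4, -0.9]
gripper_width: 61.5
```

Request:
drive_tool([
  [0,0,0,0],
  [0,0,0,0],
])

```text
clock: 15.73
position: [541.1, -150.0, 164.6]
ee_rot: [-0.704, 0.056, 0.706, 0.056]
contact_force: [-0.6, -0.0, -1.2]
gripper_width: 61.4
```

Run:
```python
from m import *
s=arm.read_state(); im=arm.get_image("wrist"); cv2.imwrite("pics/w10.png",im[...,::-1])
print(s["position"].round(1),s["contact_force"].round(1),s["gripper_width"])
c=np.zeros((560,800,3),np.uint8); c[:400,:]=cv2.resize(im[230:430,120:520,::-1],(800,400)); c[400:,:]=cv2.resize(im[110:230,20:620,::-1],(800,160)); 
cv2.imwrite("pics/c10.png",cv2.resize(im[110:430,100:520,::-1],(787,600),interpolation=2))
```

```text
[ 541.1 -150.   164.6] [-0.6 -0.  -1.2] 61.35605919830389
```

View pics/c10.png

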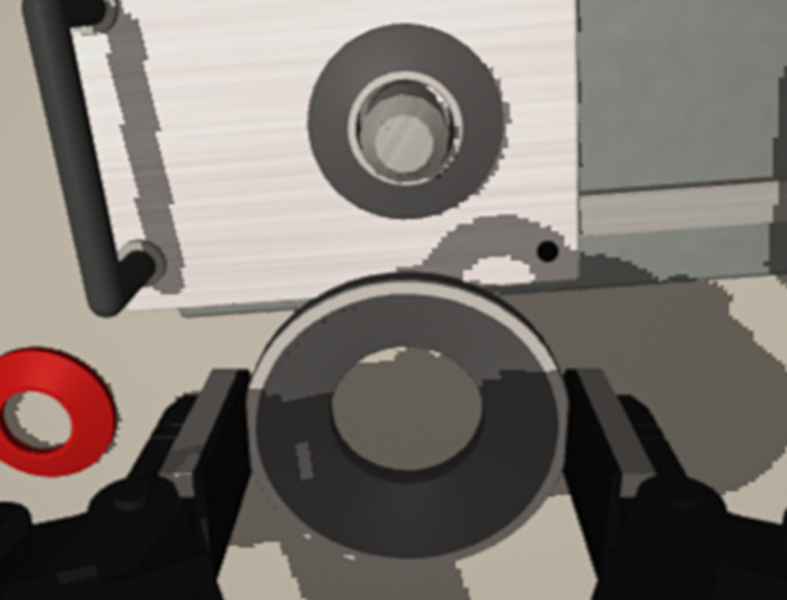

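Run:
```python
from m import *
s=arm.read_state(); A=R.from_quat(s["ee_rot"]).as_matrix()
def w(u,v,z): return (A.T@(ray("wrist",u,v,z,s)-s["position"])).round(1)
print("arbor",w(316.1,187.9,85),"hat",w(316.6,178.3,62))
for x in (-11.4,-9,-14): print(x,tool(317.5,333.6,x,s).round(1),"diam",(tool(402.5,333.6,x,s)-tool(232.3,333.6,x,s))[1].round(1))
```

```text
arbor [ 79.9  -1.3 -36.7] hat [102.9  -1.1 -37.9]
-11.4 [-11.4  -0.7  -1.7] diam 61.2
-9 [-9.  -0.7 -0.3] diam 62.4
-14 [-14.   -0.7  -3.3] diam 60.0
```

Request:
drive_tool([
  [0,0.2,-18,0],
  [10,0,-18.6,0],
  [20,0,0,0],
  [20,0,0,0],
  [18,0,0,0],
  [0,0,0,0],
  [0,0,0,0],
])

```text
clock: 16.37
position: [577.3, -155.1, 96.9]
ee_rot: [-0.704, 0.055, 0.706, 0.055]
contact_force: [0.4, 0.1, -0.7]
gripper_width: 61.7
```

Run:
```python
from m import *
s=arm.read_state(); im=arm.get_image("wrist"); A=R.from_quat(s["ee_rot"]).as_matrix()
print(s["position"].round(1),s["contact_force"].round(1),s["gripper_width"])
for x,r,n in ((s["position"][2]-85,8.5,"top"),(s["position"][2]-78,13.5,"taper"),(-.4,15.5,"bore"),(-11.4,32,"rim")):
    h=[0,-.7,-1.]
    print(n,[pix("wrist",A@(h+np.array([x,0,r*k]))+s["position"],s).round(0) for k in(-1,0,1)],[pix("wrist",A@(h+np.array([x,r*k,0]))+s["position"],s).round(0)[0] for k in(-1,1)])
cv2.imwrite("pics/c11.png",cv2.resize(im[230:430,210:430,::-1],None,fx=3,fy=3,interpolation=2))
```

```text
[ 577.3 -155.1   96.9] [ 0.4  0.1 -0.7] 61.66839465992091
top [array([317., 286.]), array([317., 305.]), array([317., 323.])] [np.float64(297.0), np.float64(338.0)]
taper [array([317., 269.]), array([317., 298.]), array([317., 325.])] [np.float64(286.0), np.float64(349.0)]
bore [array([317., 283.]), array([317., 320.]), array([317., 355.])] [np.float64(277.0), np.float64(358.0)]
rim [array([317., 252.]), array([317., 335.]), array([317., 408.])] [np.float64(229.0), np.float64(406.0)]
```

View pics/c11.png

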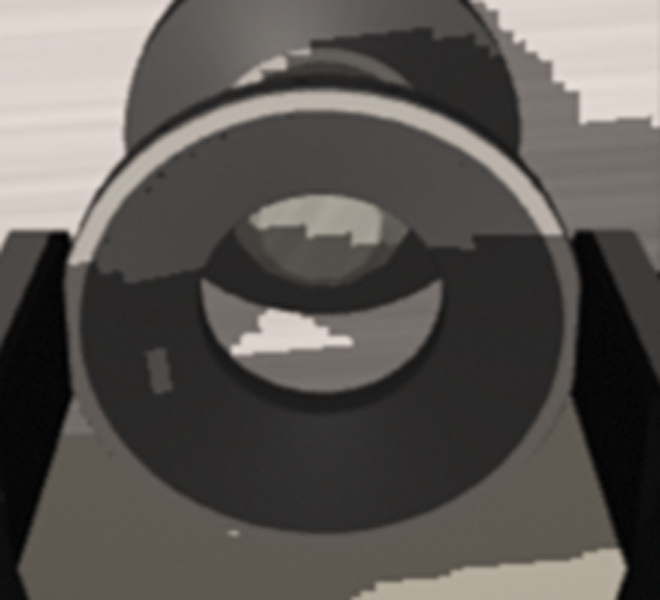

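Run:
```python
from m import *
from scipy.optimize import least_squares as L
c0=arm.calibration("wrist");K=c0["K"];T=c0["T_tool_cam"]
def px(x,y,z):
    q=T[:3,:3].T@(np.array([x,y,z])-T[:3,3]); return np.array([K[0,2]+K[0,0]*q[0]/-q[2],K[1,2]-K[1,1]*q[1]/-q[2]])
def wd(x,c): return px(x,32,c)[0]-px(x,-32,c)[0]
S=lambda p:[px(p[0],0,p[1]+15.5)[1]-360.7,px(p[0]-4.2,0,p[1]-15.5)[1]-294.3,px(p[0]-11,0,p[1]-32)[1]-259,px(p[0]-11,0,p[1]+32)[1]-409,wd(p[0]-11,p[1])-170]
H=lambda p:[px(p[0]-11,0,p[1]-15.5)[1]-303.3,px(p[0]-11,0,p[1]+15.5)[1]-380,px(p[0],0,p[1]+32)[1]-404.3,wd(p[0]-4,p[1])-167]
for n,f in (("saucer",S),("hat",H)): r=L(f,[0,0]); print(n,r.x.round(1),r.fun.round(1))
# arbor disc lower edge, taper lower edge -> tool z
for n,Z,v in (("hat",100.2,322.5),("saucer",96.9,325)):
    for zt,r in ((85,8.5),(78,13.5)): print(n,zt,L(lambda p:[px(Z-zt,0,p[0]+r)[1]-v],[0]).x.round(1))
```

```text
saucer [4.4 3.9] [-2.5  0.1  1.3  0.9  0.6]
hat [-1.   2.8] [ 3.7  1.6 -6.1  2.3]
hat 85 [0.4]
hat 78 [-0.6]
saucer 85 [-0.3]
saucer 78 [-1.2]
```

Request:
drive_tool([
  [0,0,-1.6,0],
  [5,0,0,0],
  [4,0,0,0],
  [0,0,0,0],
])

```text
clock: 16.75
position: [579.0, -156.3, 88.1]
ee_rot: [-0.705, 0.056, 0.705, 0.056]
contact_force: [-1.1, -0.8, -0.9]
gripper_width: 61.9
```

Request:
drive_tool([
  [3,0,0,0],
  [3,0,0,0],
  [0,0,0,0],
])

```text
clock: 17.0
position: [579.0, -156.4, 81.8]
ee_rot: [-0.704, 0.056, 0.705, 0.056]
contact_force: [0.4, 0.4, -1.4]
gripper_width: 61.8
```

Request:
drive_tool([
  [3,0,0,0],
  [2,0,0,0],
  [0,0,0,0],
])

```text
clock: 17.25
position: [579.1, -156.3, 76.9]
ee_rot: [-0.705, 0.056, 0.705, 0.056]
contact_force: [-0.8, 0.3, -1.4]
gripper_width: 61.8
```

Request:
drive_tool([
  [3,0,0,0],
  [3,0,0,0],
  [0,0,0,0],
])

```text
clock: 17.5
position: [579.0, -156.3, 70.8]
ee_rot: [-0.704, 0.056, 0.705, 0.056]
contact_force: [-0.9, -0.1, -0.4]
gripper_width: 61.6
```

Request:
drive_tool([
  [3,0,0,0],
  [2,0,0,0],
  [0,0,0,0],
])

```text
clock: 17.75
position: [579.1, -156.3, 65.9]
ee_rot: [-0.705, 0.056, 0.705, 0.056]
contact_force: [-1.1, -0.4, -2.0]
gripper_width: 61.7
```

Request:
drive_tool([
  [1.5,0,0,0],
  [0,0,0,0],
])

```text
clock: 17.92
position: [579.3, -156.4, 64.7]
ee_rot: [-0.705, 0.056, 0.705, 0.056]
contact_force: [0.7, 0.2, -0.9]
gripper_width: 61.7
```

Request:
drive_tool([
  [1.5,0,0,0],
  [0,0,0,0],
])

```text
clock: 18.08
position: [579.4, -156.3, 63.3]
ee_rot: [-0.705, 0.056, 0.705, 0.056]
contact_force: [-0.5, -0.2, -0.7]
gripper_width: 61.3
```

Request:
drive_tool([
  [1.2,0,0,0],
  [0,0,0,0],
])

```text
clock: 18.25
position: [579.4, -156.3, 62.2]
ee_rot: [-0.705, 0.056, 0.705, 0.056]
contact_force: [0.3, -0.7, -1.6]
gripper_width: 61.5
```

Request:
drive_tool([
  [1.2,0,0,0],
  [0,0,0,0],
])

```text
clock: 18.42
position: [579.6, -156.4, 61.8]
ee_rot: [0.705, -0.055, -0.705, -0.055]
contact_force: [-1.8, -0.2, 3.1]
gripper_width: 61.9
```

Contact came at 61.8, against 61.6 predicted for a full alternating stack. Releasing, rising and turning to line up with the slide (−4°).

Request:
drive_tool([
  [-0.5,0,0,0],
  [0,0,0,0],
  [0,0,0,0],
  [0,0,0,0],
], grip=77)

```text
clock: 18.75
position: [579.6, -156.4, 61.6]
ee_rot: [0.705, -0.056, -0.705, -0.056]
contact_force: [-0.7, -0.4, -0.1]
gripper_width: 77.0
```

Request:
drive_tool([
  [-5,0,0,0],
  [-15,0,0,0],
  [-25,0,0,0],
  [-30,0,0,0],
  [-25,0,0,0],
  [0,0,20,0],
  [0,0,20,0],
  [0,0,0,0],
  [0,0,0,0],
])

```text
clock: 19.5
position: [539.5, -150.1, 162.5]
ee_rot: [0.705, -0.055, -0.705, -0.055]
contact_force: [0.4, -0.0, 0.3]
gripper_width: 77.1
```

Run:
```python
from m import *
s=arm.read_state(); im=arm.get_image("wrist"); cv2.imwrite("pics/w12.png",im[...,::-1]); g=cv2.cvtColor(im,cv2.COLOR_RGB2GRAY)
A=R.from_quat(s["ee_rot"]).as_matrix()
print(s["position"].round(1),s["contact_force"].round(1),s["gripper_width"])
def w(u,v,z): return (A.T@(ray("wrist",u,v,z,s)-s["position"])).round(1)
for e in ells(g,0,115,(240,95,395,245),600): print(e,w(e[0],e[1],73))
print("px/64mm at 73:",pix("wrist",A@[s["position"][2]-73,32,-38]+s["position"],s)-pix("wrist",A@[s["position"][2]-73,-32,-38]+s["position"],s))
b=cv2.inRange(g[60:300,90:175],0,75); p=cv2.findNonZero(b); print("bar",cv2.minAreaRect(max(cv2.findContours(b,0,1)[0],key=cv2.contourArea)))
```

```text
[ 539.5 -150.1  162.5] [ 0.4 -0.   0.3] 77.10533385760436
(316.5, 178.5, 102, 103) [ 89.5  -1.1 -40.1]
(312.2, 179.0, 42, 43) [ 89.5  -3.5 -39.8]
px/64mm at 73: [ 1.13467899e+02 -3.98853563e-02]
bar ((60.0, 126.5), (180.62295532226562, 50.7940788269043), 78.69007110595703)
```

The stack's top rim is concentric with the arbor at the expected size. Now closing the fingers and going to the outer side of the bar.

Request:
drive_tool([
  [0,-20,-5,-4],
  [0,-30,-6,0],
  [0,-30,-6,0],
  [0,-30,-6,0],
  [0,-27,2,0],
  [0,0,0,0],
  [0,0,0,0],
], grip=0)

```text
clock: 20.13
position: [574.9, -14.7, 161.2]
ee_rot: [-0.706, 0.03, 0.707, 0.03]
contact_force: [0.3, -0.3, -0.8]
gripper_width: -0.3
```

Run:
```python
from m import *
s=arm.read_state(); im=arm.get_image("wrist"); cv2.imwrite("pics/w13.png",im[...,::-1])
A=R.from_quat(s["ee_rot"]).as_matrix(); a=np.array([539.5,-150.1,0])+np.array([[-.159,-.987],[-.987,.159],[0,0]])@[-1.5,-40]
print(s["position"].round(1),s["gripper_width"],A.round(3),"arbor",a.round(1),"arbor in tool",(A.T@(a-s["position"])).round(1))
g=cv2.cvtColor(im,cv2.COLOR_RGB2GRAY)
m=cv2.inRange(g,0,70)
for c in cv2.findContours(m,0,1)[0]:
    if cv2.contourArea(c)>500: print(cv2.boundingRect(c),cv2.minAreaRect(c))
print("pred bar mid px",pix("wrist",a+A@[0,-100,0]+[0,0,75],s),pix("wrist",a+A@[0,-100,45]+[0,0,75],s),pix("wrist",a+A@[0,-100,-45]+[0,0,75],s))
```

```text
[574.9 -14.7 161.2] -0.3032827903130031 [[-0.    -0.085 -0.996]
 [-0.    -0.996  0.085]
 [-1.     0.     0.   ]] arbor [ 579.2 -155.     0. ] arbor in tool [161.3 139.4 -16.2]
(14, 188, 607, 292) ((317.0, 333.5), (291.0, 606.0), 90.0)
(510, 173, 101, 95) ((555.8541870117188, 215.23367309570312), (76.29959106445312, 106.84707641601562), 49.48460388183594)
(485, 161, 84, 96) ((517.7942504882812, 197.6164093017578), (51.849056243896484, 106.73585510253906), 31.890790939331055)
(362, 130, 129, 175) ((394.5948486328125, 237.29544067382812), (202.09751892089844, 104.89566040039062), 60.101104736328125)
pred bar mid px [387.18444838 221.18782927] [383.2749962  292.56160482] [391.58691859 140.81316132]
```

Run:
```python
from m import *
g=cv2.imread("pics/w13.png",0); s=arm.read_state(); A=R.from_quat(s["ee_rot"]).as_matrix()
for v in range(125,310,15):
    r=g[v,340:470]<60; i=np.flatnonzero(r); 
    if len(i):
        k=i[0]; e=k
        while e<129 and r[e+1]: e+=1
        print(v,k+340,e+340,(A.T@(ray("wrist",(k+e)/2+340,v,75,s)-s["position"])).round(1)[1:])
```

```text
140 372 399 [ 36.1 -61.6]
155 379 399 [ 38.4 -53.6]
170 379 398 [ 38.6 -45.5]
185 378 398 [ 38.8 -37.1]
200 377 397 [ 38.7 -28.6]
215 377 396 [ 38.8 -19.8]
230 376 395 [ 38.7 -10.9]
245 376 394 [38.9 -1.7]
260 374 393 [38.5  7.7]
275 366 392 [36.3 17.3]
290 371 392 [38.3 27.1]
```

The bar is exactly parallel to the tool z axis: centre 38.7 mm ahead, mid at z −16. Now to centre on it, descend and push.

Request:
drive_tool([
  [0,0,-16,0],
  [25,0,0,0],
  [30,0,0,0],
  [25,0,0,0],
  [15,0,0,0],
  [0,0,0,0],
])

```text
clock: 20.68
position: [587.5, -19.2, 62.6]
ee_rot: [-0.703, 0.032, 0.709, 0.031]
contact_force: [-1.0, -0.4, 0.2]
gripper_width: 0.1
```

Request:
drive_tool([
  [0,4,0,0],
  [0,4,0,0],
  [0,4,0,0],
  [0,4,0,0],
  [0,4,0,0],
  [0,4,0,0],
  [0,0,0,0],
])

```text
clock: 21.27
position: [588.4, -41.8, 67.4]
ee_rot: [0.707, -0.031, -0.706, -0.031]
contact_force: [0.5, -0.6, -0.1]
gripper_width: -0.3
```

Request:
drive_tool([
  [0,3,0,0],
  [0,3,0,0],
  [0,4,0,0],
  [0,5,0,0],
  [0,6,0,0],
  [0,6,0,0],
  [0,6,0,0],
  [0,6,0,0],
])

```text
clock: 21.93
position: [585.2, -80.5, 67.2]
ee_rot: [0.707, -0.031, -0.706, -0.031]
contact_force: [-0.1, 4.9, 4.9]
gripper_width: -0.5
```

Request:
drive_tool([
  [0,6,0,0],
  [0,6,0,0],
  [0,6,0,0],
  [0,6,0,0],
  [0,6,0,0],
  [0,6,0,0],
  [0,6,0,0],
  [0,6,0,0],
])

```text
clock: 22.6
position: [581.3, -128.6, 67.2]
ee_rot: [0.707, -0.031, -0.706, -0.031]
contact_force: [0.7, 4.1, 5.7]
gripper_width: 0.1
```

Request:
drive_tool([
  [0,6,0,0],
  [0,6,0,0],
  [0,5,0,0],
  [0,4,0,0],
  [0,3,0,0],
  [0,2,0,0],
  [0,0,0,0],
])

```text
clock: 23.18
position: [577.7, -154.4, 66.3]
ee_rot: [-0.706, 0.031, 0.707, 0.031]
contact_force: [1.7, 2.1, 1.6]
gripper_width: 0.1
```

Request:
drive_tool([
  [0,3,0,0],
  [0,4,0,0],
  [0,4,0,0],
  [0,4,0,0],
  [0,3,0,0],
  [0,2,0,0],
])

```text
clock: 23.68
position: [576.0, -174.1, 66.3]
ee_rot: [-0.706, 0.031, 0.707, 0.031]
contact_force: [1.4, 3.5, 3.2]
gripper_width: -0.0
```

Request:
drive_tool([
  [0,1.5,0,0],
  [0,1.5,0,0],
  [0,1,0,0],
])

```text
clock: 23.93
position: [575.9, -176.5, 66.3]
ee_rot: [-0.706, 0.03, 0.707, 0.032]
contact_force: [2.0, 13.1, 3.4]
gripper_width: 0.2
```

Request:
drive_tool([
  [0,1.5,0,0],
  [0,1,0,0],
])

```text
clock: 24.1
position: [575.9, -176.8, 66.3]
ee_rot: [0.706, -0.029, -0.706, -0.033]
contact_force: [1.1, 20.3, 5.0]
gripper_width: -0.2
```

Request:
drive_tool([
  [0,1.5,0,0],
  [0,1,0,0],
])

```text
clock: 24.27
position: [575.9, -177.1, 66.2]
ee_rot: [0.707, -0.029, -0.706, -0.034]
contact_force: [1.4, 29.0, 5.8]
gripper_width: 0.1
```

Force rose sharply at y≈−176.6, so it is against the stop. Backing off, rising and checking with the cameras.

Request:
drive_tool([
  [0,-6,0,0],
  [0,-12,0,0],
  [0,-16,0,0],
  [0,-16,0,0],
  [-25,0,0,0],
  [-30,0,0,0],
  [-25,0,0,0],
  [-15,0,0,0],
  [0,0,0,0],
  [0,0,0,0],
])

```text
clock: 25.1
position: [579.2, -133.3, 161.5]
ee_rot: [-0.706, 0.031, 0.707, 0.031]
contact_force: [0.1, -0.2, -0.7]
gripper_width: -0.3
```

Run:
```python
from m import *
s=arm.read_state(); im=arm.get_image("wrist"); cv2.imwrite("pics/w14.png",im[...,::-1]); A=R.from_quat(s["ee_rot"]).as_matrix()
g=cv2.cvtColor(im,cv2.COLOR_RGB2GRAY); print(s["position"].round(1),s["contact_force"].round(1))
p=np.array([576+0,-192.8,75]); print("pred bar",pix("wrist",p,s).round(0))
for v in range(110,300,20):
    r=(g[v,300:520]<60).astype(int); d=np.diff(np.r_[0,r,0]); st=np.flatnonzero(d==1);en=np.flatnonzero(d==-1)
    print(v,[(a+300,b+300,ray("wrist",(a+b)/2+300,v,75,s).round(1)[:2].tolist()) for a,b in zip(st,en) if b-a>8])
sc=arm.get_image("scene");cv2.imwrite("pics/s2.png",sc[...,::-1]); s0=cv2.imread("pics/scene0.png")[...,::-1]
df=cv2.absdiff(sc,s0).max(2)>40
for nm,q in dict(hat1=(312,216),sauc=(342,191),hat2=(374,213),flat=(349,237),red=(287,268),weight=(261,240),beaker=(376,338),yellow=(376,171),purple=(290,167),caliper=(427,278)).items(): print(nm,df[q[1]-12:q[1]+12,q[0]-14:q[0]+14].mean().round(2),end=' ')
```

```text
[ 579.2 -133.3  161.5] [ 0.1 -0.2 -0.7]
pred bar [420. 244.]
110 []
130 []
150 []
170 [(np.int64(413), np.int64(426), [619.4, -192.8])]
190 []
210 []
230 []
250 []
270 [(np.int64(316), np.int64(340), [564.5, -137.8]), (np.int64(411), np.int64(431), [559.6, -193.1])]
290 [(np.int64(398), np.int64(429), [546.8, -188.4])]
hat1 0.53 sauc 0.5 hat2 0.0 flat 0.0 red 0.47 weight 0.85 beaker 0.0 yellow 0.0 purple 0.46 caliper 0.0
```

Request:
drive_tool([
  [-20,-20,10,0],
  [-20,-30,15,0],
  [-10,-30,15,0],
  [0,-30,15,0],
  [0,-30,15,0],
  [0,-30,15,0],
  [0,-30,15,0],
  [0,-20,10,0],
  [0,0,0,0],
  [0,0,0,0],
])

```text
clock: 26.03
position: [488.5, 96.3, 210.2]
ee_rot: [-0.705, 0.031, 0.707, 0.03]
contact_force: [0.1, -0.9, -0.5]
gripper_width: -0.0
```

Run:
```python
from m import *
s=arm.read_state(); print(s["position"].round(1))
sc=arm.get_image("scene"); s0=cv2.imread("pics/scene0.png")[...,::-1]; sd=arm.get_image("side"); d0=cv2.imread("pics/side0.png")[...,::-1]
cv2.imwrite("pics/s3.png",sc[...,::-1]);cv2.imwrite("pics/d3.png",sd[...,::-1])
df=cv2.absdiff(sc,s0).max(2)>40; dd=cv2.absdiff(sd,d0).max(2)>40
pts=dict(hat1=(423,165,46),sauc=(422,280,46),hat2=(531,285,46),flat=(535,183,42))
for n,p in pts.items():
    a=pix("scene",p).astype(int); b=pix("side",p).astype(int); print(n,a,b,df[a[1]-9:a[1]+9,a[0]-12:a[0]+12].mean().round(2),dd[b[1]-9:b[1]+9,b[0]-14:b[0]+14].mean().round(2))
for n,q in dict(red=(323,244),weight=(360,241),beaker=(218,224),yellow=(345,363),purple=(429,311),caliper=(208,295)).items(): print(n,dd[q[1]-8:q[1]+8,q[0]-12:q[0]+12].mean().round(2),end=' ')
g=cv2.cvtColor(sd,cv2.COLOR_RGB2GRAY); h=np.array([567,-294.])
print()
for z in (40,51,56,62,73,85): print(z,pix("side",(*h,z)).round(1),(pix("side",(599,-294,z))-pix("side",(535,-294,z))).round(1))
u=int(pix("side",(*h,60))[0]); 
for v in range(150,204,2): print(v,g[v,u-24:u+26:2])
```

```text
[488.5  96.3 210.2]
hat1 [312 215] [341 262] 0.69 0.54
sauc [341 191] [342 293] 0.68 0.66
hat2 [374 212] [293 293] 0.0 0.0
flat [349 237] [294 266] 0.0 0.0
red 0.01 weight 0.59 beaker 0.0 yellow 0.0 purple 0.0 caliper 0.0 
40 [295.5 179.5] [-19.4  -0.6]
51 [295.5 176.4] [-19.4  -0.6]
56 [295.5 175. ] [-19.5  -0.6]
62 [295.5 173.4] [-19.5  -0.6]
73 [295.4 170.3] [-19.6  -0.6]
85 [295.4 166.9] [-19.7  -0.6]
150 [ 80 138 139 139 139 139 139 137  91  98 102 104 103 103 102  96  91 102
  61  54  59  75  77  60  53]
152 [139 139 139 139 139 138 138 138  91  99 102 103 104 103 100  97  90 100
  61  55  57 109 109  57  52]
154 [139 139 139 139 139 139 139 139  83  89 102 103 104 103 100  85  73 101
  73  55  57 109 108  54  51]
156 [139 138 138 139 139 139 139 139  90  74  78  80  82  81  79  77  72 101
 100  57  60 110 108  54  50]
158 [139 139 139 138 139 139 139 139 124  81  78  80  82  80  80  89 101 102
 101  57  58 109 108  54  50]
160 [138 139 139 139 139 139 139 138 106  91 116 118 100 101 101 102 102 103
 100  61  66  93  96  53  49]
162 [139 138 139 138 139 138 139 111 109 107 105 
[... 1497 characters left out ...]
 157 154 153 152 152 105  72
 128 150 151  86  81 109  77]
192 [161 151  47  41  83  94  93  94  95  96  96  97 101 152 152 151 105  73
 127 150 149  84  81 109  81]
194 [168 159  92  85 159 161 159 159 159 157 157 153  99  98 100 100  96  73
  81 104 150  79  81  86  89]
196 [123 121 122 121 125 123 124 119 121 125 147 151 167 166 161 159 124  97
 117 152 112  80 109  97  95]
198 [120 126 116 120 119 119 119 121 120 121 119 120 120 119 121 120 120 120
 121 122  89  82 110  82 136]
200 [106 113 126 124  60  64  64  66  69  71  77  89  99 107 118 120 124 117
 118 116  87  82 111  77 137]
202 [108 126 125 106 108 107 107 109 109 109  76  78  81  81  82  85 126 124
  90  79  81  81 107  88 136]
```

```bash
python3 -c "
from bench import arm
print(arm.job_done())"
```

```text
the job is handed in; nothing more can be done
None
```

The two springs are on the arbor and the table is pushed in to its stop. I handed the job in at about 26 s on the robot's clock.

**What I did:** The spring already on the arbor was dished side up. I added the nearer hat-shaped spring from the slab, then the saucer-shaped one, so the three alternate up, down, up. I then closed the gripper and pushed the bar in until it hit the stop.

**Last checks:**
- **Stack:** each spring made contact within 0.2 mm of the height expected for a full alternating stack. After the second one, the wrist camera showed the top rim centred on the arbor, about 0.5 mm off.
- **Table:** the force rose to 29 N at the stop. The bar then measured y = −193 mm, against −192.8 expected for 140 mm of travel.
- **Other things:** the leftover hat spring, the flat ring, the beaker, the caliper and the coloured rings showed no change in the camera images.

**Not confirmed:**
- **Weight:** its image patch did change. I put that down to the arm standing in front of it, but did not check. The gripper passed about 100 mm above it.
- **Stack under the load head:** I had used all my picture views by then, so I checked it only from the grey values in the side image. Nothing in them looked out of place.

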